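# Hook the mower deck's return spring onto its anchor post

### The arm

A 7-joint arm with a two-finger parallel gripper is mounted at the origin on the work surface. World frame = base frame: x ahead of the robot, y to its left, z up, the work surface at z = 0. Lengths are in m, angles in rad, forces in N, time in s.
With the tool pointing down it reaches from about 0.35 to 0.9 m from the base axis. Payload 8.1 kg.
Tool frame: the origin (TCP) lies at the very end of the fingers, on their centre line; the grasp point (between the pads) lies 19 mm behind it (manip.tcp_to_grasp is the distance from the TCP to the grasp point, in m); z points along the fingers, y is the line along which they close (so a half turn about z gives the same grasp; the last joint's range is limited). The gripper opens to 92 mm and grips with 3 to 60 N. Pads are 19 mm wide; open, the fingers measure 130 mm over their backs; the gripper's body (75 mm by 190 mm) begins 47 mm behind the grasp point.
Start: joints at [1.05, 0.434, 0.025, 1.573, -0.012, 1.134, -0.075], TCP at [0.254, -0.571, 0.227] pointing down, gripper open.
Joint ranges: [-2.62, 2.62], [-0.44, 2.09], [-1.27, 1.32], [0.08, 2.57], [-1.32, 4.46], [0.12, 2], [-2.74, 2.74]. Speed limits (rad/s): [2.22, 2.22, 3.01, 3.01, 3.14, 3.14, 3.14].

### API

Orientations are given as a unit quaternion [w, x, y, z].
In Python, from plant import manip gives the robot as it stands. The module is installed in compiled form; this text tells all that it offers.
- The arm moves only by the tool servo_tool, never from a script. Its argument "series" is a list that holds one entry, the list of rows, each a list of 7 numbers: the shift along the tool's x, y, z normalised to -1 to 1, where 1 is 0.04 m, then the turn, a rotation vector about the tool's x, y, z normalised to -1 to 1, where 1 is 0.12 rad, then the opening, from 0 (shut) to 1 (fully open). A call has 1 to 10 rows; each row shifts and turns the commanded pose from where the row before left it, along the tool's axes as they then stand; what a row does not reach is not made up. A row lasts 1/12 s, in which the tool goes at most 41.7 mm and 7.16 degrees, less where a joint would pass 70% of its speed; a pose out of reach is approached as far as the arm can. A call with a number of a shift or a turn outside -1 to 1 is refused whole. A call with a gripper value outside its range is refused whole. The fingers move at their own pace and stop on an object; "force" is the grip in N (left out, the last holds). Time passes only in rows, so rows that do not move let the fingers close. It gives the time, the measured TCP pose, the force, the opening and the grip force at its end, in the units of the state.
- manip.get_obs(): the state, without advancing time (a new reading comes with each control period).
- manip.grab_frame(name): name is "scene" or "top"; returns the picture (480x640x3 uint8, blue, green, red); there is no depth.
- manip.calibration(name): a dict with "fx", "fy", "cx", "cy" (pixels), "k1" (the pictures are not rectified: a ray, as slopes to the right and down, at radius r is drawn at 1 + k1 r^2 times it, then the intrinsics apply), "eye" and "rotation" of the camera in the world. Camera axes: x right, y down, z forward; pixel columns grow to the right and rows downward; lengths in m; the calibration is good to about 2 mm. A picture is of the moment at which its call begins. calibration takes no time and is no camera call.
- manip.hand_in(): hands the job in; it is judged then, once.
The state is a dict: "t": time; "q": joint angles; "joint_vel": joint speeds; "effort": joint torques, N m; "tcp_pos": TCP position; "orientation": TCP orientation; "wrist_force": force on the tool from outside, world axes, zero at the start; "torque": the same for the moment, N m; "grip_width": finger opening in m; "grip_force": force on a finger pad.
Only numpy, scipy, OpenCV 4.12 (cv2) and the standard library are available. Lean on these libraries where they do the work, as an engineer would, in place of code of your own. Each camera call takes 0.05 s, during which the arm holds its last target. There are 200 camera calls.

### The job

Take the orange-handled spring puller out of its stand, put its tip into the brass ring at the free end of the mower deck's spring, and stretch the spring until its brass fork catches behind the red anchor post (not the black one). Do not touch the hook end with the fingers. Then lift the puller out of the ring and put it back upright in the stand it came from, so that the spring stays hooked and stretched on the red post.

Things in the scene. Friction and masses are not known exactly. Their poses are not given: they have to be found in the camera images.
- puller: Spring puller, 0.12 kg, upright in its stand: orange square handle 26 x 26 mm (sides along its x and y) from 65 to 129 mm above its origin, round flange 38 mm wide from 60 to 65 mm that rests on the stand, straight steel pin 8 mm thick below. Origin at the pin's tip, z up along the tool. A blue-handled nut driver in a like stand is a bystander.
- stand: The puller's stand, fixed: blue open frame 74 x 74 mm, 70 mm high, a vertical hole 23 mm wide in the middle of its top plate, open below. Origin at the middle of its underside, z up. The puller hangs with its tip 10 mm above this origin.
- hook: Brass end of the spring. Origin: seat of the fork, where the post's axis comes to lie. x points outward from the stud, z up. The fork: two walls 4 mm thick in a V opening to the stud, vertex at x 12 mm, ends at x -8, y +-17 mm, 27 mm deep below the origin; a bar above them clears the posts. Pull it 20 mm or more past the post, line it up and ease back: the V centres itself and stays on.
- pull_ring (a point): Centre of the level brass ring at the spring's outer end, 35 mm beyond the hook's origin along its x; 23 mm clear inside, 6 mm thick, 45 mm above the deck's grey top (so 75 mm above the bench). The puller's tip goes in from above.
- stud (a point): On the axis of the steel stud that the spring's other end is fixed to, at the ring's height. The hook moves only level: it swings freely about the stud (45 degrees either way) and stretches straight away from it. Slack, the hook's origin is 130 mm from the stud; it can stretch 85 mm more (2 N to start, plus 1 N per 10 mm).
- post: Red anchor post, fixed upright on the deck: 12 mm thick, 34 mm high. Origin at the middle of its foot, on the deck's top 30 mm above the bench. It stands 160 mm from the stud, 15 degrees (41 mm) to one side of the deck's middle line; a like black post stands on the other side, and the sides may be swapped. The slack spring points between the two.
Not all that is in view belongs to the job. Several things have the shape of the puller; the one meant has the colours described above. Leave any pink look-alike of the stand alone.

How it is judged:
On the way, in this order (a step that is already met when the one before it is completed fails the run):
1. the puller pulls on the spring's hook end (contact force between puller and hook above 3 N), for 0.2 s.
2. the fork sits against the red post (horizontal distance between hook and post below 0.008 m and contact force between hook and post above 2 N), for 0.2 s.
At the end, for the whole second after the job is handed in: The spring is hooked: the fork's seat within 8 mm (seen from above) of the red post's axis and pressing on the post with over 2 N. The puller hangs in its own stand at rest, upright within 7 degrees, within 12 mm of the hole's centre and with its flange down on the top plate (within 6 mm) (all of step 2 and horizontal distance between puller and stand below 0.012 m and z of puller in the frame of stand between 0.004 and 0.016 m and angle between puller's own z axis and vertical below 0.12 rad and linear speed of each of puller, hook below 0.02 m/s); the robot touches nothing.
It fails at once if the fingers touch the spring's hook end (contact force between the fingers and hook above 1 N).
It also fails if it takes over 51 s, if anything falls off the work surface, if the arm or the gripper's body presses on something with over 40 N, if the wrist force passes 120 N, or if a joint passes its speed limit or range.

## Working session

There is one attempt and no reset: what is moved stays moved. The work goes in short steps, Python scripts to look and compute and a tool call to move; the robot and the scene stay as the last step left them, time stands still between calls to the robot, and variables do not carry over. Pictures are saved under pics/ and viewed, at most 10 in all, crops included, and the job is handed in when it is done.

Besides the shell and the picture viewer there is one more tool, called after "Call:" as a command line: name --argument value ..., lists and objects as JSON in quotes. servo_tool: Moves the arm, as the interface text tells. Scaled input: -1 to 1 covers 0.04 m each way for a shift and 0.12 rad each way for a turn. Its arguments: {"type":"object","properties":{"series":{"type":"array"},"force":{"type":"number"}},"required":["series"]}

```bash
mkdir -p pics
python3 - <<'E'
from plant import manip
import cv2
for n in("scene","top"):
    cv2.imwrite(f"pics/{n}0.png",manip.grab_frame(n)); print(n,manip.calibration(n))
print(manip.get_obs())
E
```

```text
scene {'fx': 521.3447142600251, 'fy': 521.3447142600251, 'cx': 323.3875977636852, 'cy': 230.30865781221448, 'k1': -0.04908370080099738, 'eye': array([ 1.27424847, -0.12388346,  0.60387527]), 'rotation': array([-0.33771638,  0.64441277,  0.60889967, -0.31610286])}
top {'fx': 520.8216121490984, 'fy': 520.8216121490984, 'cx': 316.14981940018185, 'cy': 249.02089174253928, 'k1': -0.06010782827808563, 'eye': array([ 0.37073459, -0.05663772,  1.06218078]), 'rotation': array([-0.03846983,  0.70998294, -0.70132743,  0.05083431])}
{'t': 0.1, 'q': array([ 1.05036998,  0.4351395 ,  0.02497818,  1.57397358, -0.01159632,
        1.13400165, -0.07508744]), 'joint_vel': array([ 0.00076339, -0.00158901, -0.00096723, -0.00474802,  0.00125603,
        0.00122229, -0.00080293]), 'effort': array([ 4.65941703e-03, -6.69122887e+01,  9.88760255e-01, -3.15145290e+01,
       -6.04965189e-02,  3.73733731e-02,  4.96933967e-05]), 'tcp_pos': array([ 0.25337903, -0.57085158,  0.22604466]), 'orientation': array([-6.56997756e-04,  9.78262794e-01,  2.07367864e-01, -2.06105506e-04]), 'wrist_force': array([ 0.31391368, -0.76095904,  0.17817576]), 'torque': array([-0.00125661, -0.04563105,  0.03014069]), 'grip_force': 0.0, 'grip_width': 0.09193907361785116}
```

View pics/top0.png

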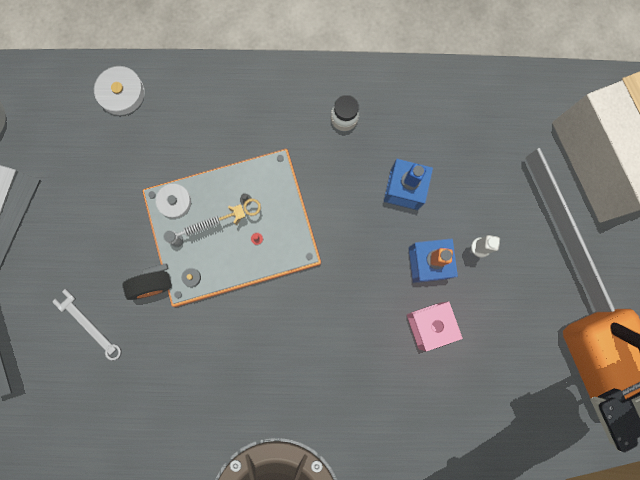

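View pics/scene0.png

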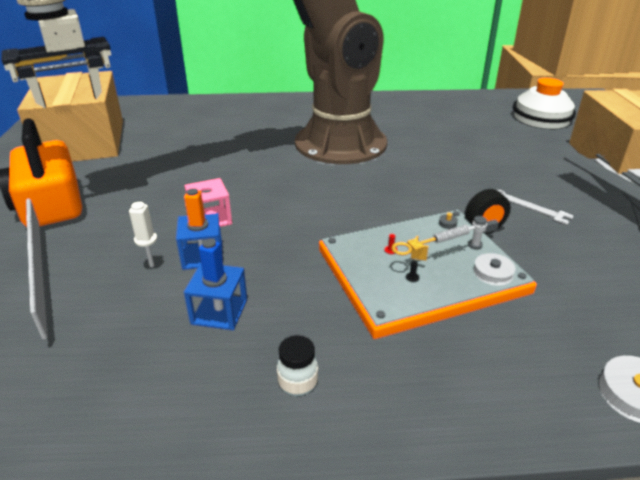

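The top view shows the orange puller at about (440,257), the blue driver at (413,175), the ring at (252,208), the stud at (174,238) and the red post at (257,239). The black post is at about (246,199). I'll enlarge these areas.

```bash
cat > h.py <<'E'
import numpy as np, cv2
from plant import manip
from scipy.spatial.transform import Rotation as R
def rot(q): return R.from_quat([q[1],q[2],q[3],q[0]])
def cal(n):
    c=manip.calibration(n); return c,np.array([[c['fx'],0,c['cx']],[0,c['fy'],c['cy']],[0,0,1]]),np.array([c['k1'],0,0,0.])
def pt(n,uv,z):
    c,K,d=cal(n); p=cv2.undistortPoints(np.array([[uv]],float),K,d)[0,0]
    r=rot(c['rotation']).apply([p[0],p[1],1]); return c['eye']+r*(z-c['eye'][2])/r[2]
def px(n,X):
    c,K,d=cal(n); r=rot(c['rotation']).inv()
    return cv2.projectPoints(r.apply(np.atleast_2d(X)-c['eye']),np.zeros(3),np.zeros(3),K,d)[0][:,0]
E
python3 - <<'E'
import cv2,numpy as np
t=cv2.imread("pics/top0.png")
a=cv2.resize(t[180:280,160:280],None,fx=5,fy=5,interpolation=cv2.INTER_CUBIC)
cv2.imwrite("pics/a.png",a)
b=cv2.resize(t[225:295,400:500],None,fx=6,fy=6,interpolation=cv2.INTER_CUBIC)
cv2.imwrite("pics/b.png",b)
E
```

```text
(no output)
```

View pics/a.png

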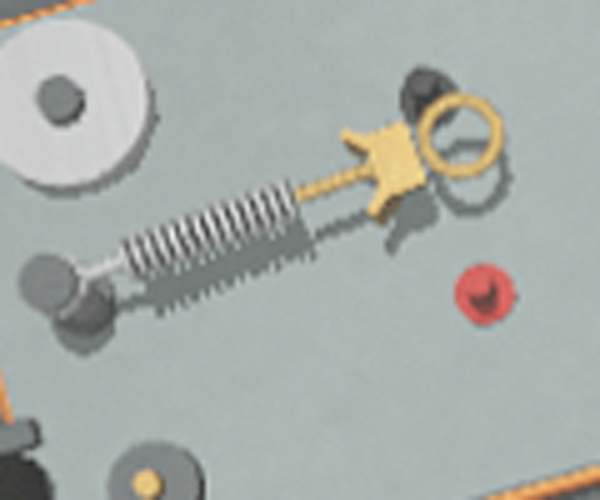

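View pics/b.png

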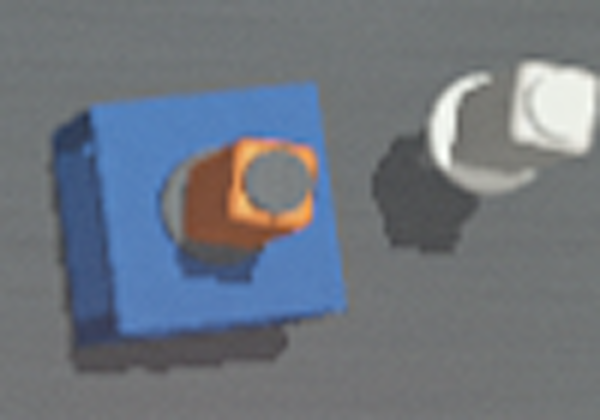

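In the crops, the ring centre is at (252.2,207.2), the stud cap at (169.5,236.6) and the red post top at (257,238.7). The stand's top corners are at (92,106), (318,84), (345,310) and (118,335) in crop b, with the handle top at about (272,183).

Run:
```python
from h import *
np.set_printoptions(precision=4,suppress=True)
A=lambda x,y:((x+.5)/5-.5+160,(y+.5)/5-.5+180)
B=lambda x,y:((x+.5)/6-.5+400,(y+.5)/6-.5+225)
ring=pt("top",A(461,136),.075);post=pt("top",A(485,294),.064);
# stud from ring/post geometry: ring at 165 along the spring direction
hk=pt("top",A(330,187),.075); 
print("ring",ring,"post",post)
for z in(.075,.085,.095):
  s=pt("top",A(49,284),z); print("stud",z,s,np.linalg.norm((ring-s)[:2]),np.linalg.norm((post-s)[:2]))
print("blk",pt("top",A(427,92),.064))
c=np.array([pt("top",B(*p),.07) for p in((92,106),(318,84),(345,310),(118,335))]);print(c,c.mean(0))
e=c[1]-c[0];print("stand yaw",np.degrees(np.arctan2(e[1],e[0])))
print("handle top",pt("top",B(274,183),.139))
h=[pt("top",B(*p),.139) for p in((236,140),(316,146),(310,230),(230,220))];print(np.array(h))
for i in range(4):
  e=h[(i+1)%4]-h[i];print(np.degrees(np.arctan2(e[1],e[0])),np.linalg.norm(e))
o=manip.get_obs();print(rot(o['orientation']).as_matrix())
```

```text
ring [0.5767 0.0518 0.075 ] post [0.5168 0.042  0.064 ]
stud 0.075 [0.5169 0.2083 0.075 ] 0.16749735928512263 0.1662312982191698
stud 0.085 [0.5154 0.2056 0.085 ] 0.16553624625213442 0.16355424195879717
stud 0.095 [0.5139 0.2029 0.095 ] 0.1636090379392601 0.1608910209869032
blk [0.5964 0.0668 0.064 ]
[[ 0.5127 -0.2643  0.07  ]
 [ 0.5209 -0.3382  0.07  ]
 [ 0.4477 -0.3454  0.07  ]
 [ 0.4389 -0.2717  0.07  ]] [ 0.48   -0.3049  0.07  ]
stand yaw -83.6467737507424
handle top [ 0.4803 -0.3046  0.139 ]
[[ 0.4931 -0.2933  0.139 ]
 [ 0.4916 -0.3176  0.139 ]
 [ 0.4662 -0.3152  0.139 ]
 [ 0.4689 -0.291   0.139 ]]
-93.50966302861698 0.024334681866831194
174.66678524888968 0.02550443576468063
83.59758797072057 0.02433240676204144
-5.346932797905365 0.024276026734340886
[[ 0.914   0.4057 -0.0007]
 [ 0.4057 -0.914   0.0012]
 [-0.0001 -0.0014 -1.    ]]
```

Call:
servo_tool --series '[[[0, 0, -1, 0, 0, 0, 0.55], [0.875, -0.42, -0.5, 0, 0, 0, 0.55], [0.875, -0.42, 0, 0, 0, 0, 0.55], [0.875, -0.42, 0, 0, 0, 0, 0.55], [0.875, -0.42, 0, 0, 0, 0, 0.55], [0.875, -0.42, 0, 0, 0, 0, 0.55], [0.875, -0.42, 0, 0, 0, 0, 0.55], [0.875, -0.42, 0, 0, 0, 0, 0.55], [0.875, -0.42, 0, 0, 0, 0, 0.55], [0.875, -0.42, 0, 0, 0, 0, 0.55]]]' --force 40

```text
t: 0.93
tcp_pos: [0.4797, -0.3049, 0.2856]
orientation: [-0.0, 0.978, 0.207, -0.0]
wrist_force: [0.1, -1.1, 0.7]
grip_width: 0.0504
grip_force: 0.0
```

Call:
servo_tool --series '[[[0, 0, 0, 0, 0, 1, 0.55], [0, 0, 0, 0, 0, 1, 0.55], [0, 0, 0, 0, 0, 1, 0.55], [0, 0, 0, 0, 0, 1, 0.55], [0, 0, 0, 0, 0, 0.22, 0.55], [0, 0, 0, 0, 0, 0, 0.55], [0, 0, 0, 0, 0, 0, 0.55]]]'

```text
t: 1.52
tcp_pos: [0.4789, -0.3065, 0.2856]
orientation: [-0.0, 0.999, -0.042, -0.0]
wrist_force: [0.2, -0.6, -0.8]
grip_width: 0.0502
grip_force: 0.0
```

```bash
cat >> h.py <<'E'
np.set_printoptions(precision=4,suppress=True)
def go(x,y,z,yaw=None):
    "units still to go, tool axes; yaw = world angle (deg) wanted for tool y"
    o=manip.get_obs(); r=rot(o['orientation']); M=r.as_matrix(); Y=np.degrees(np.arctan2(M[1,1],M[0,1]))
    print("t",o['t'],"tcp",o['tcp_pos'],"yaw",Y,"tilt",M[:,2],"w",o['grip_width'],"F",o['wrist_force'])
    print("shift units",r.inv().apply(np.array([x,y,z])-o['tcp_pos'])/.04, "turn", 0 if yaw is None else -np.radians(yaw-Y)/.12)
E
python3 - <<'E'
from h import *
go(.48,-.305,.09,-95)
cv2.imwrite("pics/s1.png",manip.grab_frame("scene")[120:320,60:360].repeat(2,0).repeat(2,1))
E
```

```text
t 1.5167 tcp [ 0.4789 -0.3065  0.2856] yaw -94.86670686777106 tilt [-0.0004  0.0001 -1.    ] w 0.0502232004350046 F [ 0.1886 -0.6096 -0.8135]
shift units [ 0.0262 -0.0395  4.8907] turn 0.019386700230760133
```

View pics/s1.png

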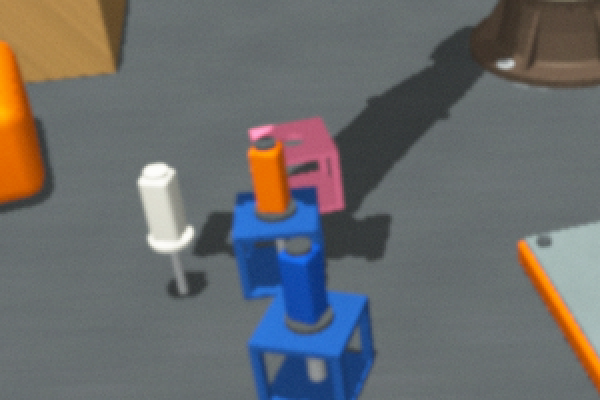

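The puller stands upright in its stand, with its handle top at about (192,191) in the full frame, and nothing is in the way. I'll descend and grip.

Call:
servo_tool --series '[[[0.025, -0.04, 1, 0, 0, 0, 0.55], [0, 0, 1, 0, 0, 0, 0.55], [0, 0, 1, 0, 0, 0, 0.55], [0, 0, 0.7, 0, 0, 0, 0.55], [0, 0, 0.6, 0, 0, 0, 0.55], [0, 0, 0.54, 0, 0, 0, 0.55], [0, 0, 0, 0, 0, 0, 0.55]]]'

```text
t: 2.15
tcp_pos: [0.4776, -0.3038, 0.0882]
orientation: [-0.002, 0.999, -0.043, -0.003]
wrist_force: [-0.9, -0.7, -0.9]
grip_width: 0.0505
grip_force: 0.0
```

Call:
servo_tool --series '[[[0, 0, 0, 0, 0, 0, 0.1], [0, 0, 0, 0, 0, 0, 0.1], [0, 0, 0, 0, 0, 0, 0.1], [0, 0, 0, 0, 0, 0, 0.1], [0, 0, 0, 0, 0, 0, 0.1], [0, 0, 0, 0, 0, 0, 0.1]]]'

```text
t: 2.65
tcp_pos: [0.4809, -0.3055, 0.0936]
orientation: [0.001, 0.999, -0.044, 0.001]
wrist_force: [-0.8, 1.1, 7.1]
grip_width: 0.0258
grip_force: 40.0
```

Call:
servo_tool --series '[[[0, 0, -0.5, 0, 0, 0, 0.1], [0, 0, -0.75, 0, 0, 0, 0.1], [0, 0, -1, 0, 0, 0, 0.1], [0, 0, -1, 0, 0, 0, 0.1], [0, 0, -0.5, 0, 0, 0, 0.1], [0, 0, 0, 0, 0, 0, 0.1]]]'

```text
t: 3.15
tcp_pos: [0.4826, -0.3064, 0.2482]
orientation: [0.002, 0.999, -0.044, 0.004]
wrist_force: [0.4, 0.6, -1.9]
grip_width: 0.0261
grip_force: 40.0
```

Run:
```python
from h import *
go(.577,.052,.235,-95)
```

```text
t 3.15 tcp [ 0.4826 -0.3064  0.2482] yaw -95.08045434598021 tilt [ 0.0085 -0.0044 -1.    ] w 0.02614759960821953 F [ 0.3811  0.6179 -1.8858]
shift units [ 1.5558 -9.1346  0.3096] turn -0.01170161029077843
```

Call:
servo_tool --series '[[[0.1, -0.5, 0, 0, 0, 0, 0.1], [0.155, -0.95, 0, 0, 0, 0, 0.1], [0.155, -0.95, 0, 0, 0, 0, 0.1], [0.155, -0.95, 0, 0, 0, 0, 0.1], [0.155, -0.95, 0, 0, 0, 0, 0.1], [0.155, -0.95, 0, 0, 0, 0, 0.1], [0.155, -0.95, 0, 0, 0, 0, 0.1], [0.155, -0.95, 0, 0, 0, 0, 0.1], [0.155, -0.95, 0, 0, 0, 0, 0.1], [0.155, -0.95, 0, 0, 0, 0, 0.1]]]'

```text
t: 3.98
tcp_pos: [0.5714, 0.0519, 0.2416]
orientation: [0.0, 0.999, -0.044, -0.0]
wrist_force: [1.0, 0.0, -0.7]
grip_width: 0.0259
grip_force: 40.0
```

Call:
servo_tool --series '[[[0, -0.08, 1, 0, 0, 0, 0.1], [0, 0, 0, 0, 0, 0, 0.1], [0, 0, 0, 0, 0, 0, 0.1], [0, 0, 0, 0, 0, 0, 0.1]]]'

```text
t: 4.32
tcp_pos: [0.5721, 0.0522, 0.2027]
orientation: [0.0, 0.999, -0.045, -0.0]
wrist_force: [0.2, 0.6, -0.0]
grip_width: 0.0262
grip_force: 40.0
```

Run:
```python
from h import *
go(.577,.052,.135,-95)
s=manip.grab_frame("scene")
p=px("scene",[[.577,.052,.075],[.577,.052,.115],[.5145,.204,.075]]);print(p)
cv2.imwrite("pics/s2.png",cv2.resize(s[170:290,330:490],None,fx=5,fy=5,interpolation=cv2.INTER_CUBIC))
```

```text
t 4.3167 tcp [0.5721 0.0522 0.2027] yaw -95.14827101121948 tilt [-0.0003 -0.0008 -1.    ] w 0.02621634797772077 F [ 0.2488  0.6417 -0.0031]
shift units [ 0.1236 -0.0074  1.6921] turn -0.02156514442534454
[[401.6837 248.0961]
 [403.8619 228.6886]
 [478.2305 224.69  ]]
```

View pics/s2.png

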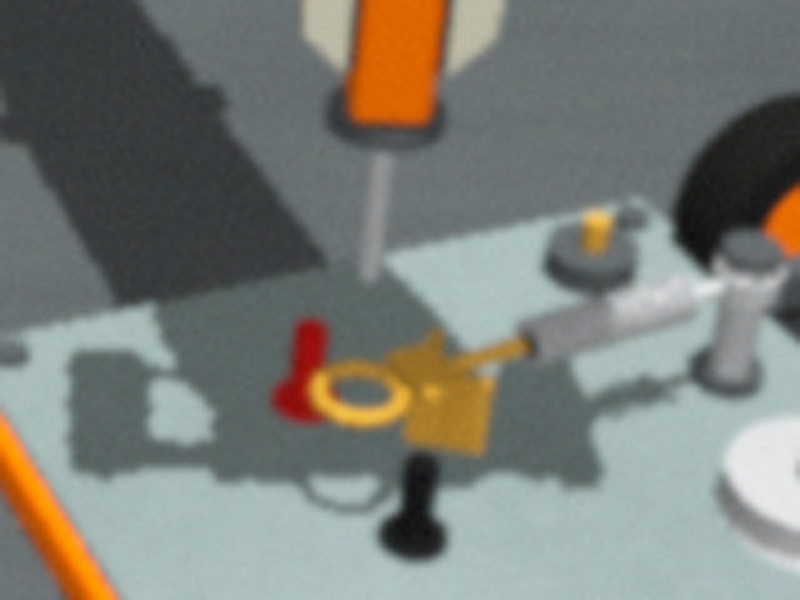

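The ring centre at crop (359,393), full-frame (401.6,248.2), matches my estimate. The pin tip at crop (371,280) is about 5 mm short in x. I'll correct that and insert.

Call:
servo_tool --series '[[[0.124, 0, 0, 0, 0, 0, 0.1], [0, 0, 0.4, 0, 0, 0, 0.1], [0, 0, 0.4, 0, 0, 0, 0.1], [0, 0, 0.3, 0, 0, 0, 0.1], [0, 0, 0.3, 0, 0, 0, 0.1], [0, 0, 0.28, 0, 0, 0, 0.1], [0, 0, 0, 0, 0, 0, 0.1], [0, 0, 0, 0, 0, 0, 0.1]]]'

```text
t: 5.03
tcp_pos: [0.5772, 0.0524, 0.1353]
orientation: [0.0, 0.999, -0.045, 0.0]
wrist_force: [0.2, -0.7, -1.0]
grip_width: 0.0262
grip_force: 40.0
```

Run:
```python
from h import *
S=np.array([.5145,.204]); P=np.array([.5168,.042])
e=P-S;a=np.degrees(np.arctan2(e[1],e[0]));print("post az",a,np.linalg.norm(e))
f=lambda r,az:S+r*np.array([np.cos(np.radians(az)),np.sin(np.radians(az))])
for r,az in((168,-68),(168,-74.5),(228,-74.5),(230,-82),(230,a),(195,a)): 
    print(r,az); go(*f(r/1000,az),.1356,-95)
s=manip.grab_frame("scene")
cv2.imwrite("pics/s3.png",cv2.resize(s[170:290,330:490],None,fx=5,fy=5,interpolation=cv2.INTER_CUBIC))
```

```text
post az -89.18659605161683 0.16201632633781077
168 -68
t 5.0333 tcp [0.5772 0.0524 0.1353] yaw -95.1283192158301 tilt [-0.     -0.0001 -1.    ] w 0.026218657559324142 F [ 0.15   -0.6541 -0.9968]
shift units [ 0.014   0.1029 -0.0083] turn -0.018663273415104445
168 -74.5
t 5.0333 tcp [0.5772 0.0524 0.1353] yaw -95.1283192158301 tilt [-0.     -0.0001 -1.    ] w 0.026218657559324142 F [ 0.15   -0.6541 -0.9968]
shift units [-0.4215  0.2956 -0.0082] turn -0.018663273415104445
228 -74.5
t 5.0333 tcp [0.5772 0.0524 0.1353] yaw -95.1283192158301 tilt [-0.     -0.0001 -1.    ] w 0.026218657559324142 F [ 0.15   -0.6541 -0.9968]
shift units [ 0.107   1.6995 -0.008 ] turn -0.018663273415104445
230 -82
t 5.0333 tcp [0.5772 0.0524 0.1353] yaw -95.1283192158301 tilt [-0.     -0.0001 -1.    ] w 0.026218657559324142 F [ 0.15   -0.6541 -0.9968]
shift units [-0.5952  1.9646 -0.008 ] turn -0.018663273415104445
230 -89.18659605161683
t 5.0333 tcp [0.5772 0.0524 0.1353] yaw -95.1283192158301 tilt [-0.     -0.0001 -1.    ] w 0.026218657559324142 F [ 0.15   -0.6541 -0.9968]
shift units [-1.306  2.084 -0.008] turn -0.018663273415104445
195 -89.18659605161683
t 5.0333 tcp [0.5772 0.0524 0.1353] yaw -95.1283192158301 tilt [-0.     -0.0001 -1.    ] w 0.026218657559324142 F [ 0.15   -0.6541 -0.9968]
shift units [-1.3965  1.2137 -0.0081] turn -0.018663273415104445
```

View pics/s3.png

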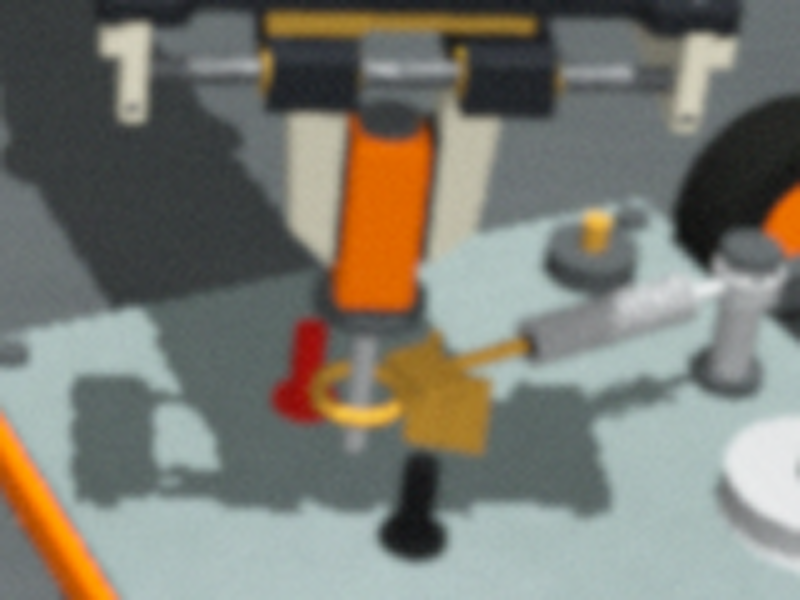

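The pin is through the ring, with its tip at crop (355,450). Next I swing to the middle, stretch and swing to the red side.

Call:
servo_tool --series '[[[-0.21, 0.15, 0, 0, 0, 0, 0.1], [-0.21, 0.15, 0, 0, 0, 0, 0.1], [0.09, 0.233, 0, 0, 0, 0, 0.1], [0.09, 0.233, 0, 0, 0, 0, 0.1], [0.09, 0.233, 0, 0, 0, 0, 0.1], [0.09, 0.233, 0, 0, 0, 0, 0.1], [0.09, 0.233, 0, 0, 0, 0, 0.1], [0.09, 0.233, 0, 0, 0, 0, 0.1], [0, 0, 0, 0, 0, 0, 0.1], [0, 0, 0, 0, 0, 0, 0.1]]]'

```text
t: 5.92
tcp_pos: [0.5759, -0.015, 0.135]
orientation: [-0.001, 0.999, -0.045, -0.0]
wrist_force: [-2.1, 8.1, 0.1]
grip_width: 0.026
grip_force: 40.0
```

Call:
servo_tool --series '[[[-0.18, 0.07, 0, 0, 0, 0, 0.1], [-0.18, 0.07, 0, 0, 0, 0, 0.1], [-0.17, 0.06, 0, 0, 0, 0, 0.1], [-0.17, 0.06, 0, 0, 0, 0, 0.1], [-0.18, 0.03, 0, 0, 0, 0, 0.1], [-0.18, 0.03, 0, 0, 0, 0, 0.1], [-0.18, 0.03, 0, 0, 0, 0, 0.1], [-0.17, 0.03, 0, 0, 0, 0, 0.1], [0, 0, 0, 0, 0, 0, 0.1], [0, 0, 0, 0, 0, 0, 0.1]]]'

```text
t: 6.75
tcp_pos: [0.5186, -0.0242, 0.1353]
orientation: [-0.001, 0.999, -0.044, 0.001]
wrist_force: [0.1, 7.1, -1.7]
grip_width: 0.0255
grip_force: 40.0
```

Run:
```python
from h import *
go(.5173,.009,.1356,-95)
s=manip.grab_frame("scene");t=manip.grab_frame("top")
a=cv2.resize(s[170:290,330:490],(640,480),interpolation=cv2.INTER_CUBIC)
cv2.imwrite("pics/s4.png",a)
```

```text
t 6.75 tcp [ 0.5186 -0.0242  0.1353] yaw -95.04607406194579 tilt [ 0.0011  0.0016 -1.    ] w 0.025495488191049416 F [ 0.1379  7.1422 -1.6792]
shift units [-0.1056 -0.8234 -0.0052] turn -0.0067012006726818825
```

View pics/s4.png

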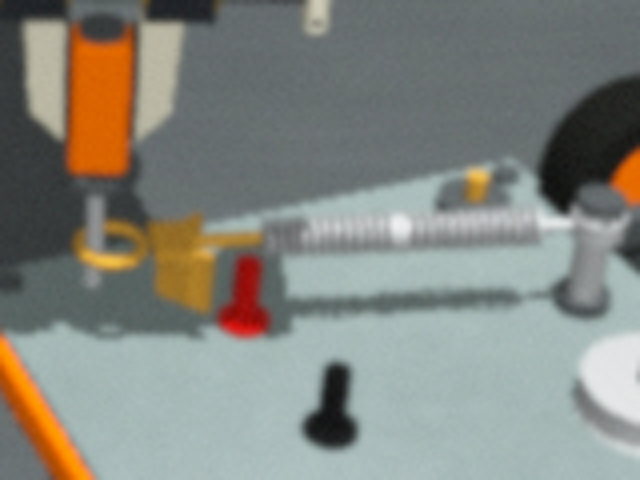

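The spring is stretched and the fork is beyond the red post, lined up with it. Now I ease back.

Call:
servo_tool --series '[[[-0.02, -0.12, 0, 0, 0, 0, 0.1], [-0.02, -0.12, 0, 0, 0, 0, 0.1], [-0.02, -0.12, 0, 0, 0, 0, 0.1], [-0.02, -0.12, 0, 0, 0, 0, 0.1], [-0.02, -0.12, 0, 0, 0, 0, 0.1], [0, -0.11, 0, 0, 0, 0, 0.1], [0, -0.11, 0, 0, 0, 0, 0.1], [0, 0, 0, 0, 0, 0, 0.1], [0, 0, 0, 0, 0, 0, 0.1], [0, 0, 0, 0, 0, 0, 0.1]]]'

```text
t: 7.68
tcp_pos: [0.5173, 0.0071, 0.135]
orientation: [0.0, 0.999, -0.045, 0.0]
wrist_force: [1.0, 1.0, -2.0]
grip_width: 0.0257
grip_force: 40.0
```

Run:
```python
from h import *
go(.5173,.007,.1356,-95)
s=manip.grab_frame("scene")
a=cv2.resize(s[200:270,330:430],None,fx=6,fy=6,interpolation=cv2.INTER_CUBIC)
cv2.imwrite("pics/s5.png",a)
```

```text
t 7.6833 tcp [0.5173 0.0071 0.135 ] yaw -95.11703051241746 tilt [ 0.0002 -0.0004 -1.    ] w 0.025695684007941935 F [ 1.0161  1.0429 -2.0488]
shift units [-0.0002  0.0024 -0.0152] turn -0.017021398058172856
```

View pics/s5.png

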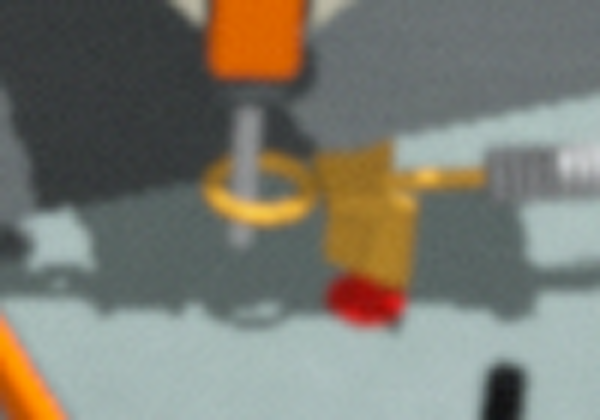

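The fork sits on the red post. The pin is about 4 mm outward of the ring's centre (245 against 261 in the crop), so I'll centre it and lift.

Call:
servo_tool --series '[[[0, -0.1, 0, 0, 0, 0, 0.1], [0, 0, 0, 0, 0, 0, 0.1], [0, 0, 0, 0, 0, 0, 0.1], [0, 0, -0.25, 0, 0, 0, 0.1], [0, 0, -0.25, 0, 0, 0, 0.1], [0, 0, -0.5, 0, 0, 0, 0.1], [0, 0, -0.8, 0, 0, 0, 0.1], [0, 0, -0.9, 0, 0, 0, 0.1], [0, 0, 0, 0, 0, 0, 0.1], [0, 0, 0, 0, 0, 0, 0.1]]]'

```text
t: 8.57
tcp_pos: [0.519, 0.0118, 0.2461]
orientation: [-0.0, 0.999, -0.044, 0.003]
wrist_force: [0.5, 0.3, -1.8]
grip_width: 0.0258
grip_force: 40.0
```

Run:
```python
from h import *
go(.4803,-.305,.2436,-95)
s=manip.grab_frame("scene")
a=cv2.resize(s[170:290,330:490],None,fx=5,fy=5,interpolation=cv2.INTER_CUBIC)
cv2.imwrite("pics/s6.png",a)
```

```text
t 8.5667 tcp [0.519  0.0118 0.2461] yaw -95.09191940393455 tilt [ 0.0056  0.0003 -1.    ] w 0.025816981188078403 F [ 0.4678  0.3482 -1.8439]
shift units [-0.2605  7.9749  0.0553] turn -0.013369135376071664
```

View pics/s6.png

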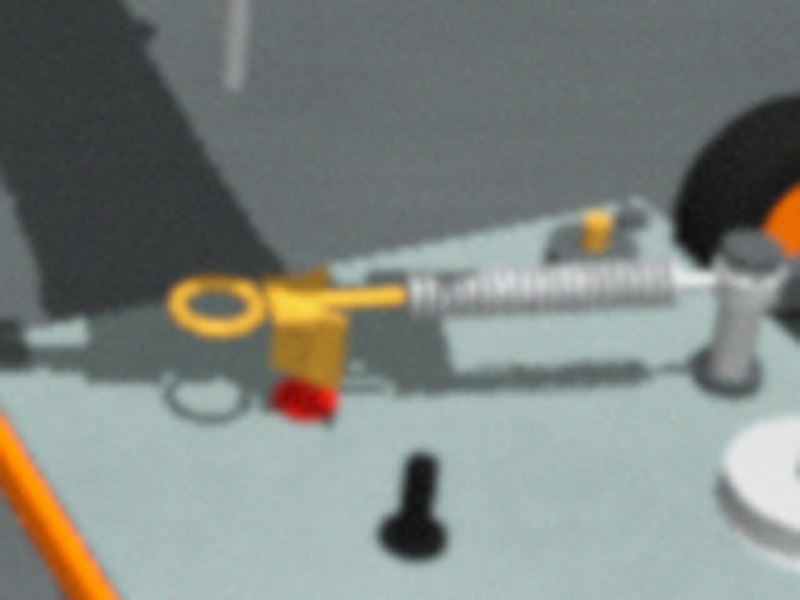

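The spring stays stretched on the red post and the puller is clear of the ring. Now back to the stand.

Call:
servo_tool --series '[[[-0.02, 0.5, 0, 0, 0, 0, 0.1], [-0.03, 0.9, 0, 0, 0, 0, 0.1], [-0.03, 0.9, 0, 0, 0, 0, 0.1], [-0.03, 0.9, 0, 0, 0, 0, 0.1], [-0.03, 0.9, 0, 0, 0, 0, 0.1], [-0.03, 0.9, 0, 0, 0, 0, 0.1], [-0.03, 0.9, 0, 0, 0, 0, 0.1], [-0.03, 0.9, 0, 0, 0, 0, 0.1], [-0.03, 0.8, 0, 0, 0, 0, 0.1], [0, 0.37, 0, 0, 0, 0, 0.1]]]'

```text
t: 9.45
tcp_pos: [0.4761, -0.3098, 0.2417]
orientation: [0.001, 0.999, -0.047, -0.002]
wrist_force: [0.1, -0.1, -1.0]
grip_width: 0.0258
grip_force: 40.0
```

Call:
servo_tool --series '[[[0, 0, 0, 0, 0, 0, 0.1], [0, 0, 0, 0, 0, 0, 0.1], [0, 0, 0, 0, 0, 0, 0.1]]]'

```text
t: 9.7
tcp_pos: [0.4787, -0.3036, 0.2421]
orientation: [-0.001, 0.999, -0.044, -0.001]
wrist_force: [0.4, -0.2, -1.2]
grip_width: 0.0257
grip_force: 40.0
```

Run:
```python
from h import *
go(.4805,-.305,.0936,-95)
s=manip.grab_frame("scene")
print(px("scene",[.4805,-.305,.07]))
a=cv2.resize(s[130:290,130:290],(600,600),interpolation=cv2.INTER_CUBIC)
cv2.imwrite("pics/s7.png",a)
```

```text
t 9.7 tcp [ 0.4787 -0.3036  0.2421] yaw -95.02572570847978 tilt [-0.0015  0.0015 -1.    ] w 0.025655115230761468 F [ 0.4182 -0.2324 -1.2269]
shift units [0.054  0.036  3.7125] turn -0.003741652628170297
[[197.3367 224.789 ]]
```

View pics/s7.png

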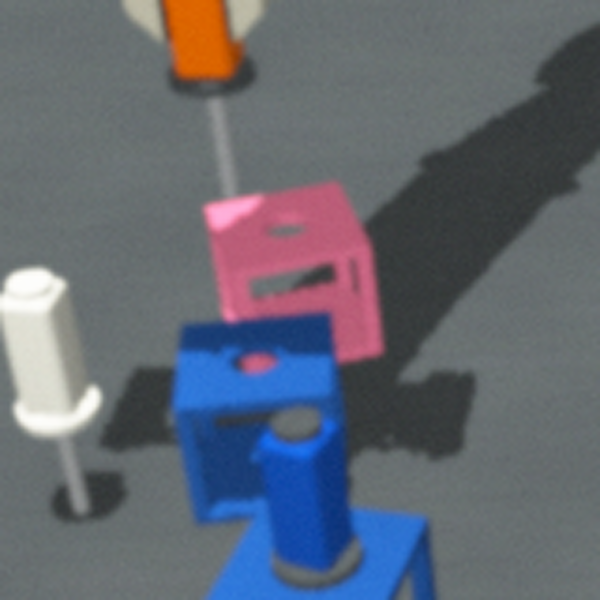

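The hole at crop (257,362), full-frame (198.5,226.5), agrees with the target to about 2 mm. I'll lower the puller.

Call:
servo_tool --series '[[[0.05, 0.035, 0, 0, 0, 0, 0.1], [0, 0, 0.6, 0, 0, 0, 0.1], [0, 0, 0.6, 0, 0, 0, 0.1], [0, 0, 0.4, 0, 0, 0, 0.1], [0, 0, 0.4, 0, 0, 0, 0.1], [0, 0, 0.4, 0, 0, 0, 0.1], [0, 0, 0.4, 0, 0, 0, 0.1], [0, 0, 0.4, 0, 0, 0, 0.1], [0, 0, 0.4, 0, 0, 0, 0.1], [0, 0, 0, 0, 0, 0, 0.1]]]'

```text
t: 10.58
tcp_pos: [0.4796, -0.3046, 0.0963]
orientation: [-0.001, 0.999, -0.043, -0.002]
wrist_force: [-0.4, 0.4, -0.8]
grip_width: 0.0259
grip_force: 40.0
```

Call:
servo_tool --series '[[[0, 0, 0.1, 0, 0, 0, 0.1], [0, 0, 0, 0, 0, 0, 0.1], [0, 0, 0, 0, 0, 0, 0.1], [0, 0, 0, 0, 0, 0, 0.1]]]'

```text
t: 10.92
tcp_pos: [0.4814, -0.3067, 0.096]
orientation: [0.0, 0.999, -0.044, 0.001]
wrist_force: [-0.1, 1.0, 0.1]
grip_width: 0.026
grip_force: 40.0
```

Call:
servo_tool --series '[[[0, 0, 0.06, 0, 0, 0, 0.1], [0, 0, 0, 0, 0, 0, 0.1], [0, 0, 0, 0, 0, 0, 0.1], [0, 0, 0, 0, 0, 0, 0.1]]]'

```text
t: 11.25
tcp_pos: [0.4816, -0.3069, 0.0936]
orientation: [0.0, 0.999, -0.044, 0.001]
wrist_force: [-0.5, -0.3, 6.4]
grip_width: 0.026
grip_force: 40.0
```

Contact: 6 N up, flange seated. I'll release and retreat.

Call:
servo_tool --series '[[[0, 0, 0, 0, 0, 0, 0.55], [0, 0, 0, 0, 0, 0, 0.55], [0, 0, 0, 0, 0, 0, 0.55], [0, 0, 0, 0, 0, 0, 0.55], [0, 0, -0.3, 0, 0, 0, 0.55], [0, 0, -0.8, 0, 0, 0, 0.55], [0, 0, -1, 0, 0, 0, 0.55], [0, 0, -1, 0, 0, 0, 0.55], [0, 0, -1, 0, 0, 0, 0.55], [0, 0, 0, 0, 0, 0, 0.55]]]'

```text
t: 12.08
tcp_pos: [0.484, -0.3083, 0.2649]
orientation: [0.003, 0.999, -0.044, 0.006]
wrist_force: [0.9, -0.4, -0.9]
grip_width: 0.0505
grip_force: 0.0
```

Call:
servo_tool --series '[[[0, 0, 0, 0, 0, 0, 0.55], [0, 0, 0, 0, 0, 0, 0.55], [0, 0, 0, 0, 0, 0, 0.55], [0, 0, 0, 0, 0, 0, 0.55]]]'

```text
t: 12.42
tcp_pos: [0.48, -0.3061, 0.255]
orientation: [-0.001, 0.999, -0.044, -0.001]
wrist_force: [0.6, -1.2, -0.2]
grip_width: 0.0503
grip_force: 0.0
```

Run:
```python
from h import *
s=manip.grab_frame("scene")
cv2.imwrite("pics/s8.png",cv2.resize(s[150:300,150:500],None,fx=2.25,fy=2.25,interpolation=cv2.INTER_CUBIC))
```

```text
(no output)
```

View pics/s8.png

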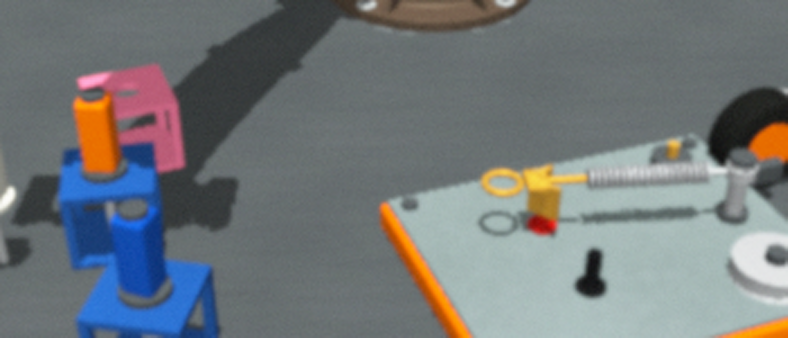

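The puller stands upright in its stand, with its handle at about (97,130), and the spring is hooked on the red post at about (542,225).

```bash
python3 -c "
from plant import manip
print(manip.hand_in())"
```

```text
the job is handed in; nothing more can be done
None
```

I handed the job in at about 12.5 s with the spring hooked and stretched on the red post and the puller upright in its own stand; the hand-in gave no verdict, and I viewed 12 pictures, two over the limit of 10.

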